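# Load the cap dispenser and hold its gate open at the mark

### The arm

A 7-joint arm with a two-finger parallel gripper is mounted at the origin on the work surface. World frame = base frame: x ahead of the robot, y to its left, z up, the work surface at z = 0. Lengths are in m, angles in rad, forces in N, time in s.
With the tool pointing down it reaches from about 0.4 to 0.875 m from the base axis. Payload 19.3 kg.
Tool frame: the origin (TCP) lies at the very end of the fingers, on their centre line; the grasp point (between the pads) lies 19 mm behind it (bot.grip_point_offset is the distance from the TCP to the grasp point, in m); z points along the fingers, y is the direction in which the jaws open and shut (so a half turn about z gives the same grasp; the last joint's range is limited). The gripper opens to 85 mm and grips with 20 to 120 N. Pads are 22 mm wide; open, the fingers measure 114 mm over their backs; the gripper's body (76 mm by 85 mm) begins 54 mm behind the grasp point. The pads swing forward as they close: fully open they stand 13 mm farther back than shut.
Start: joints at [1.181, 0.521, -0.036, 1.599, 0.021, 1.021, -0.113], TCP at [0.196, -0.593, 0.231] pointing down, gripper open.
Joint ranges: [-2.91, 2.91], [-0.3, 2.13], [-1.5, 1.42], [0.17, 2.43], [-1.26, 4.41], [0.16, 1.93], [-2.52, 2.52]. Speed limits (rad/s): [1.89, 1.89, 2.39, 2.39, 3.01, 3.01, 3.01].

### API

Orientations are given as a rotation vector (axis times angle).
In Python, from station import bot gives the robot as it stands.
- The arm moves only by the tool play_rows, never from a script. Its argument "rows" is a list of rows, each an object with "claw": the finger opening in mm, from 0 to 85.4; "offset": the shift along the tool's x, y, z as a fraction of full scale, a list of three; "turn": the turn, a rotation vector about the tool's x, y, z as a fraction of full scale, a list of three. A call has 1 to 12 rows; each row shifts and turns the pose as measured when the row begins, along the tool's axes as they then stand; what a row does not reach is not made up. Full scale, the value 1, is 0.5 m for a shift and 2 rad for a turn. A row lasts 1/8 s, in which the tool goes at most 62.5 mm and 10.7 degrees, less where a joint would pass 70% of its speed; a pose out of reach is approached as far as the arm can. A call with a number of a shift or a turn outside -1 to 1 is refused whole. A call with a gripper value outside its range is refused whole. The fingers move at their own pace and stop on an object; the grip force is fixed at half the most. Time passes only in rows, so rows that do not move let the fingers close. It gives the time, the measured TCP pose, the force and the opening at its end, in the units of the state.
- bot.state(): the state, without advancing time (a new reading comes with each control period).
- bot.capture(name): name is "scene" or "top" or "wrist"; returns a dict with "color" (384x512x3 uint8, blue, green, red), "range_z" (384x512 float32, m along the optical axis (not along the pixel's ray), 0 where there is no reading), "fx", "fy", "cx", "cy" (pixels), "R" (3x3) and "t" (3): a world point X has camera coordinates R X + t; the wrist camera has in their place "tool_from_camera" (4x4, takes a point from camera to tool coordinates, whose origin is the TCP and whose axes are the flange's). Camera axes: x right, y down, z forward; pixel columns grow to the right and rows downward; lengths in m; the calibration is good to about 2 mm. The wrist camera is an equidistant fisheye: a pixel r from the principal point sees the ray r / f radians off the axis. A picture is of the moment at which its call begins: read the wrist's pose just before it.
- bot.sign_off(): hands the job in, once; it reports no verdict.
The state is a dict: "time": time; "joints": joint angles; "joint_vel": joint speeds; "joint_efforts": joint torques, N m; "tcp_pos": TCP position; "tcp_rot": TCP orientation; "contact_force": force on the tool from outside, world axes, zero at the start; "ft_torque": the same for the moment, N m; "opening": finger opening in m.
Only numpy, scipy, OpenCV 4.12 (cv2) and the standard library are available. Lean on these libraries where they do the work, as an engineer would, in place of code of your own. Each camera call takes 0.05 s, during which the arm holds its last target. There are 200 camera calls.

### The job

Tip the dispenser's loading tray by its blue bar so that all five screw caps slide into the hopper while the gate is still shut. Then pull the spring-loaded gate out by its blue handle until its yellow pointer is level with the red mark on the rail, so that all the caps drop into the catch bin, and finish while still holding the gate there: it springs shut if let go. Leave the other things on the bench where they are.

Things in the scene. Friction and masses are not known exactly. Their poses are not given: they have to be found in the camera images.
- dispenser: bench-top cap dispenser, fixed: white side panels, clear hopper on top. Origin under its middle at bench height; its +x points away from its gate handle, +y to its loading tray. Housing 130 mm in x, 165 mm in y, top z = 146 mm; clear hopper rim to z = 183 mm, clear splash board at y = -58 mm to z = 206 mm. Two gate rails (top z = 86 mm) run out to x = -210 mm at y = +-50 mm.
- hopper_mouth (a point): middle of the hopper's mouth, z = 155 mm; the mouth is about 90 mm (x) by 105 mm (y), narrowing to a 56 by 70 mm outlet above the gate plate at z = 86 mm
- bin_floor (a point): middle of the floor of the catch bin inside the housing, z = 6 mm; the bin reaches 59 mm to either side in x, 74 mm in y and up to the gate; its +x wall is clear
- tray_hinge (a point): middle of the loading tray's hinge line, on the hopper's +y rim; the hinge runs along the dispenser's x
- tray_bar (a point): middle of the blue round bar (10 mm diameter, 75 mm free length, along the dispenser's x) at the outer end of the white loading tray; 160 mm outward of the hinge and 20 mm above it when level. Tray 84 mm wide, 115 mm long, walls 30 mm high, open to the hopper, end wall 45 mm inward of the bar. The bar turns in a pinch, so the tool may stay upright.
- tray (a joint): tilt of the loading tray, rad: 0 level (start, resting on its stop), grows as the bar is lifted over towards the hopper, 1.4 at its stop. About 2 N at the bar lifts it; let go, it sinks gently back to level. The caps slide out between about 0.5 and 1.1 rad.
- gate (a joint): how far the gate is pulled out, m: 0 shut (start), 0.095 at its end stop; it slides along the dispenser's -x. A spring pulls it shut with about 4 N at 0 and 8 N at 0.07. It carries a window that uncovers the outlet fully between 0.056 and 0.086.
- gate_handle (a point): middle of the blue round handle bar of the gate (12 mm diameter, free length 62 mm between two posts, along the dispenser's y, at z = 122 mm), 52 mm in front of the housing's front face when shut; the gate plate lies 36 mm below it
- gate_pointer (a point): tip of the yellow pointer on the gate, beside the -y rail; it moves with the gate
- mark: red mark clipped on the -y rail (4 mm wide in x), origin at its middle on the rail's top, axes as the dispenser's. The pointer reaches it with the gate 60 to 76 mm out, differently each time.
- cap0_center (a point): centre of a loose screw cap (plain cylinder 24 mm diameter, 16 mm tall, about 15 g, orange), one of five that start standing in the loading tray
- cap1_center (a point): centre of a loose screw cap (plain cylinder 24 mm diameter, 16 mm tall, about 15 g, blue), one of five that start standing in the loading tray
- cap2_center (a point): centre of a loose screw cap (plain cylinder 24 mm diameter, 16 mm tall, about 15 g, orange), one of five that start standing in the loading tray
- cap3_center (a point): centre of a loose screw cap (plain cylinder 24 mm diameter, 16 mm tall, about 15 g, blue), one of five that start standing in the loading tray
- cap4_center (a point): centre of a loose screw cap (plain cylinder 24 mm diameter, 16 mm tall, about 15 g, orange), one of five that start standing in the loading tray
- tip_box: bystander: box of yellow tips with a red deck, 126 x 88 x 61 mm, origin at the centre of its underside
- well_plate: bystander: pale well plate, 127 x 86 x 16 mm, origin at the centre of its underside
- reagent: bystander: bottle with blue cap, 64 mm diameter, 130 mm tall, origin at the centre of its underside
- carton: bystander: cardboard box 70 x 100 x 80 mm, origin at the centre of its underside

How it is judged:
By the outcome, as a careful person would: the job done as asked, in the order asked, and still so for the second after the job is handed in, while the arm keeps its last pose, push and grip.
It also fails if it takes over 51 s, if anything falls off the work surface, if the arm or the gripper's body presses on something with over 40 N, if the wrist force passes 120 N, or if a joint passes its speed limit or range.

## Working session

There is one attempt and no reset: what is moved stays moved. The work goes in short steps, Python scripts to look and compute and a tool call to move; the robot and the scene stay as the last step left them, time stands still between calls to the robot, and variables do not carry over. Pictures are saved under pics/ and viewed, about 8 in all and at most 12, crops included, and the job is handed in when it is done.

Besides the shell and the picture viewer there is one more tool, called after "Call:" by a JSON object that holds its "op" and its "data", one argument or row to a line. play_rows: Moves the arm, as the interface text tells. Shift numbers are shares of 0.5 m and turn numbers shares of 2 rad, none past 1 either way. Its arguments: {"type":"object","properties":{"rows":{"type":"array","items":{"type":"object","properties":{"claw":{"type":"number"},"offset":{"type":"array","items":{"type":"number","minimum":-1,"maximum":1}},"turn":{"type":"array","items":{"type":"number","minimum":-1,"maximum":1}}}}}},"required":["rows"]}

```bash
mkdir -p pics; ls; python3 - <<'E'
from station import bot
import cv2,numpy as np
s=bot.state();print(s)
print(bot.grip_point_offset)
for n in("scene","top"):
    c=bot.capture(n);np.savez(f"pics/{n}0.npz",**c);cv2.imwrite(f"pics/{n}0.png",c["color"])
    print(n,c["fx"],c["fy"],c["cx"],c["cy"],c["R"].round(3).tolist(),c["t"])
a=cv2.imread("pics/scene0.png");b=cv2.imread("pics/top0.png")
E
```

```text
pics
{'time': 0.0, 'joints': array([ 1.18080268,  0.52200237, -0.03633299,  1.59996563,  0.02118593,
        1.02108437, -0.11283332]), 'joint_vel': array([ 0.00093062, -0.00109814,  0.00081174, -0.00048714, -0.00093249,
       -0.00138735,  0.00093301]), 'joint_efforts': array([ 4.22688987e-03, -9.27065992e+01,  1.98104873e+00, -3.69934523e+01,
        1.77542714e-02,  8.11497797e-03,  1.49198098e-05]), 'tcp_pos': array([ 0.1963575 , -0.59302507,  0.23074809]), 'tcp_rot': array([-3.10049228e+00, -4.99953476e-01,  3.62147245e-04]), 'contact_force': array([ 0.71698854,  0.0549776 , -0.41757419]), 'ft_torque': array([-0.02671392, -0.02052041, -0.0459093 ]), 'opening': 0.08559472630762092}
0.0187
scene 438.58974232396804 438.58974232396804 252.26327428491174 199.83795661347736 [[-0.555, 0.832, -0.011], [0.634, 0.414, -0.654], [-0.539, -0.37, -0.757]] [ 0.34531991 -0.23929323  1.48048865]
top 384.76035008811664 384.76035008811664 257.0719540335225 188.33529299184363 [[-0.055, -0.998, -0.003], [-0.972, 0.055, -0.229], [0.229, -0.009, -0.973]] [-0.03027071  0.57090427  1.18826538]
```

View pics/top0.png

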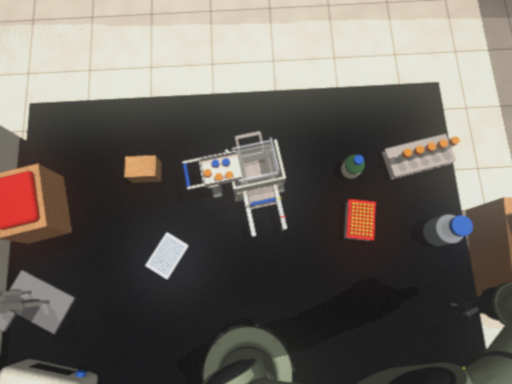

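View pics/scene0.png

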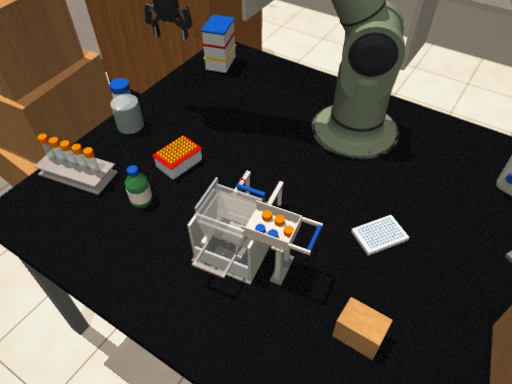

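The top view shows the dispenser at about (258,165), with the tray bar at (192,174) and the gate handle at (262,202) facing the robot. The scene view shows the bar at (313,237) and the handle at (250,190). Next I triangulate both.

```bash
cat > h.py <<'E'
import numpy as np,cv2
def load(n): return dict(np.load(n))
def ray(c,u,v):
    d=c["R"].T@np.array([(u-c["cx"])/c["fx"],(v-c["cy"])/c["fy"],1]);return -c["R"].T@c["t"],d
def onz(c,u,v,z):
    o,d=ray(c,u,v);return o+d*(z-o[2])/d[2]
def tri(a,pa,b,pb):
    o1,d1=ray(a,*pa);o2,d2=ray(b,*pb)
    s=np.linalg.lstsq(np.c_[d1,-d2],o2-o1,rcond=None)[0]
    p,q=o1+d1*s[0],o2+d2*s[1];return (p+q)/2,np.linalg.norm(p-q)
def proj(c,X):
    p=c["R"]@X+c["t"];return c["fx"]*p[0]/p[2]+c["cx"],c["fy"]*p[1]/p[2]+c["cy"]
def cloud(c):
    z=c["range_z"];v,u=np.indices(z.shape)
    P=np.stack([(u-c["cx"])/c["fx"]*z,(v-c["cy"])/c["fy"]*z,z],-1);return (P-c["t"])@c["R"]
def blobs(c,lo,hi,box,amin=8):
    h=cv2.cvtColor(c["color"],cv2.COLOR_BGR2HSV);m=cv2.inRange(h,lo,hi)
    k=np.zeros_like(m);x0,y0,x1,y1=box;k[y0:y1,x0:x1]=1;m*=k
    n,l,st,ce=cv2.connectedComponentsWithStats(m)
    return [(st[i],ce[i],np.argwhere(l==i)[:,::-1]) for i in range(1,n) if st[i][4]>=amin]
E
python3 - <<'E'
from h import *
T=load("pics/top0.npz");S=load("pics/scene0.npz")
for n,c,box in(("top",T,(170,120,300,245)),("scene",S,(180,165,335,290))):
  P=cloud(c)
  for col,lo,hi in(("blue",(100,120,50),(125,255,255)),("or",(8,150,120),(20,255,255)),("red",(0,150,80),(6,255,255)),("red2",(172,150,80),(180,255,255)),("yel",(22,120,100),(35,255,255))):
    for st,ce,px in blobs(c,lo,hi,box,2):
      q=np.median(P[px[:,1],px[:,0]],0)
      r=cv2.minAreaRect(px.astype(np.float32))
      print(n,col,st,ce.round(1),"depthpt",q.round(3),[np.round(x,1) for x in r])
a=cv2.resize(T["color"][125:245,175:300],None,fx=4,fy=4,interpolation=cv2.INTER_CUBIC)
b=cv2.resize(S["color"][165:290,180:335],None,fx=4,fy=4,interpolation=cv2.INTER_CUBIC)
cv2.imwrite("pics/crop_t.png",a);cv2.imwrite("pics/crop_s.png",b)
E
```

```text
top blue [223 159   6   6  31] [225.4 161.5] depthpt [0.632 0.031 0.171] [array([225.5, 161.5]), array([5., 5.]), np.float64(90.0)]
top blue [213 160   5   7  27] [215. 163.] depthpt [0.629 0.062 0.172] [array([215., 163.]), array([6., 4.]), np.float64(90.0)]
top blue [183 164   7  22  92] [186.1 174.5] depthpt [0.603 0.148 0.179] [array([186.2, 174.5]), array([21.7,  4.1]), np.float64(80.5)]
top blue [251 198  24   7  56] [262.9 201.2] depthpt [ 0.513 -0.077  0.128] [array([262.6, 201.3]), array([ 2.2, 23.7]), np.float64(77.9)]
top or [204 170   6   6  30] [206.8 172.7] depthpt [0.6   0.087 0.172] [array([206.5, 172.5]), array([5., 5.]), np.float64(90.0)]
top or [226 172   6   6  23] [228.6 174.6] depthpt [0.59  0.021 0.171] [array([228.8, 174.8]), array([4.9, 4.2]), np.float64(45.0)]
top or [216 174   6   6  26] [218.3 176.7] depthpt [0.585 0.054 0.171] [array([218.3, 176.8]), array([4.2, 4.9]), np.float64(45.0)]
scene blue [236 183  30  14 153] [251.  189.7] depthpt [ 0.513 -0.077  0.126] [array([250.4, 189.4]), array([30.7,  5.1]), np.float64(18.4)]
scene blue [256 224   9   9  6
[... 221 characters left out ...]
8]), np.float64(24.4)]
scene blue [268 229  10   8  53] [272.8 232.7] depthpt [0.63  0.063 0.172] [array([272.7, 232.4]), array([9.2, 6. ]), np.float64(18.4)]
scene or [262 210  10  12  95] [266.6 215.1] depthpt [0.595 0.023 0.171] [array([266.5, 215.5]), array([11.,  9.]), np.float64(90.0)]
scene or [275 215  10  11  92] [279.2 219.8] depthpt [0.59  0.056 0.171] [array([279.5, 220. ]), array([10.,  9.]), np.float64(90.0)]
scene or [284 226  10  11  83] [288.  230.5] depthpt [0.606 0.088 0.171] [array([287.5, 230.5]), array([ 8.5, 10.3]), np.float64(26.6)]
scene red [239 178   6   3   9] [241.  178.8] depthpt [ 0.467 -0.14   0.088] [array([241.5, 178.8]), array([5.3, 1.4]), np.float64(11.3)]
```

View pics/crop_t.png

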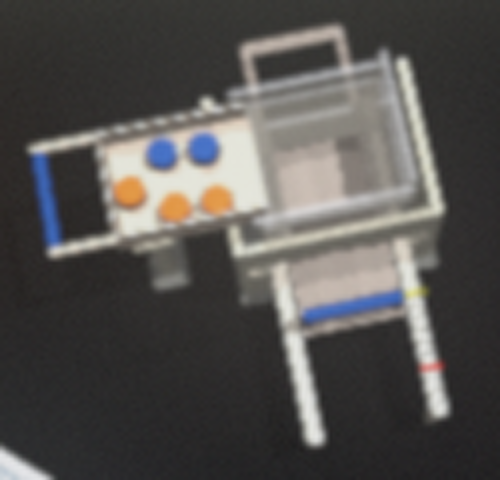

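View pics/crop_s.png

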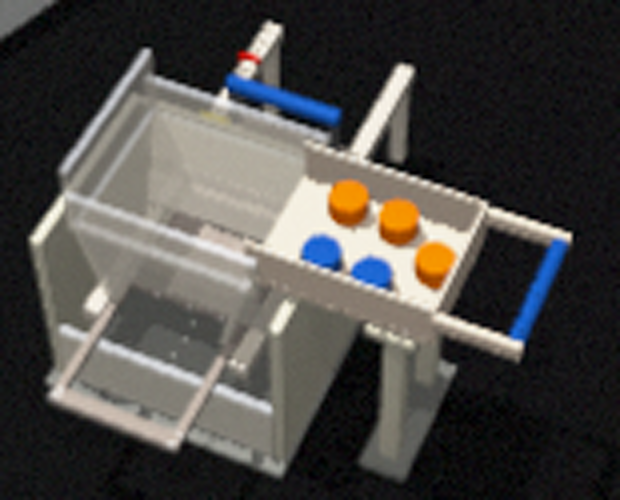

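```bash
cat >> h.py <<'E'
from scipy.spatial.transform import Rotation as Ro
def go(s,pos,yaw):
    "total tool-frame shift (fractions) and turn fraction to reach pos, tool down with tool x at yaw(deg)"
    r=Ro.from_rotvec(s["tcp_rot"]);a=np.radians(yaw)
    x=np.array([np.cos(a),np.sin(a),0]);z=np.array([0,0,-1]);G=Ro.from_matrix(np.c_[x,np.cross(z,x),z])
    print("t",round(s["time"],2),"tcp",s["tcp_pos"].round(4),"F",s["contact_force"].round(1),"op",round(s["opening"],4))
    print("shift frac",(r.inv().apply(np.array(pos)-s["tcp_pos"])/.5).round(4),"turn frac",((r.inv()*G).as_rotvec()/2).round(4),"world d mm",((np.array(pos)-s["tcp_pos"])*1000).round(1))
E
python3 - <<'E'
from h import *
from station import bot
T=load("pics/top0.npz");S=load("pics/scene0.npz")
B=(100,120,50),(125,255,255)
def pick(c,box): return max(blobs(c,*B,box),key=lambda b:b[0][4])
res={}
for n,bt,bs in(("bar",(180,160,198,190),(303,220,325,255)),("handle",(245,193,280,210),(230,178,270,202))):
  t=pick(T,bt);s=pick(S,bs)
  p,e=tri(T,t[1],S,s[1]);print(n,"tri",p.round(4),"gap",round(e,4))
  for c,b in((T,t),(S,s)):
    z={"bar":.176,"handle":.126}[n]
    W=np.array([onz(c,u,v,z)[:2] for u,v in b[2]]);m=W.mean(0)
    w=np.linalg.svd(W-m)[2][0];pr=(W-m)@w
    print("  at z",m.round(4),"dir",w.round(3),"ang",np.degrees(np.arctan2(w[1],w[0])).round(1),"len",np.ptp(pr).round(3),"mid",(m+w*(pr.max()+pr.min())/2).round(4))
for nm,p in(("mark",(283,216.7)),("ptr",(279,198)),("railend-y",(284,227)),("railend+y",(253,235))): print(nm,onz(T,*p,.086).round(4))
print("mark scene",onz(S,241,178.8,.088).round(4))
p,e=tri(T,(283,216.7),S,(241,178.8));print(p,e)
s=bot.state();go(s,[.6,.149,.30],7.5)
E
```

```text
bar tri [0.596  0.1485 0.1791] gap 0.0008
  at z [0.5972 0.1487] dir [-0.988 -0.153] ang -171.2 len 0.068 mid [0.5973 0.1487]
  at z [0.5935 0.148 ] dir [0.988 0.154] ang 8.9 len 0.073 mid [0.5921 0.1478]
handle tri [ 0.5127 -0.0765  0.1229] gap 0.002
  at z [ 0.5126 -0.0773] dir [ 0.16  -0.987] ang -80.8 len 0.073 mid [ 0.5124 -0.0762]
  at z [ 0.5146 -0.0741] dir [-0.158  0.987] ang 99.1 len 0.084 mid [ 0.515  -0.0765]
mark [ 0.4674 -0.1384  0.086 ]
ptr [ 0.5281 -0.1299  0.086 ]
railend-y [ 0.4347 -0.1392  0.086 ]
railend+y [ 0.4151 -0.0409  0.086 ]
mark scene [ 0.4676 -0.1394  0.088 ]
[ 0.46737411 -0.1388167   0.08801645] 0.0012903410000996013
t 0.1 tcp [ 0.1964 -0.5931  0.2308] F [ 0.4 -0.3 -1.3] op 0.0854
shift frac [ 1.2329 -1.1553 -0.1374] turn frac [-0.0005  0.0001  0.0944] world d mm [403.6 742.1  69.2]
```

Call:
{"op": "play_rows", "data": {
  "rows": [
    {"claw": 85, "offset": [0, 0, -0.08], "turn": [0, 0, 0.04]},
    {"claw": 85, "offset": [0, 0, -0.08], "turn": [0, 0, 0.04]},
    {"claw": 60, "offset": [0, 0, 0], "turn": [0, 0, 0]}
  ]
}}

```text
time: 0.48
tcp_pos: [0.1961, -0.5925, 0.3116]
tcp_rot: [-3.128, -0.243, 0.002]
contact_force: [-0.2, -0.1, -1.2]
opening: 0.0696
```

```bash
python3 -c "
from h import *
from station import bot
go(bot.state(),[.596,.1485,.30],9)"
```

```text
t 0.47 tcp [ 0.1961 -0.5925  0.3116] F [-0.2 -0.1 -1.2] op 0.0696
shift frac [ 1.0188 -1.3409  0.0277] turn frac [-0.002   0.0004 -0.0011] world d mm [399.9 741.  -11.6]
```

Call:
{"op": "play_rows", "data": {
  "rows": [
    {"claw": 45, "offset": [0.07, -0.092, 0], "turn": [0, 0, 0]},
    {"claw": 45, "offset": [0.07, -0.092, 0], "turn": [0, 0, 0]},
    {"claw": 45, "offset": [0.07, -0.092, 0], "turn": [0, 0, 0]},
    {"claw": 45, "offset": [0.07, -0.092, 0], "turn": [0, 0, 0]},
    {"claw": 45, "offset": [0.07, -0.092, 0], "turn": [0, 0, 0]},
    {"claw": 45, "offset": [0.07, -0.092, 0], "turn": [0, 0, 0]},
    {"claw": 45, "offset": [0.07, -0.092, 0], "turn": [0, 0, 0]},
    {"claw": 45, "offset": [0.07, -0.092, 0], "turn": [0, 0, 0]},
    {"claw": 45, "offset": [0.07, -0.092, 0], "turn": [0, 0, 0]},
    {"claw": 45, "offset": [0.07, -0.092, 0], "turn": [0, 0, 0]},
    {"claw": 45, "offset": [0.07, -0.092, 0], "turn": [0, 0, 0]},
    {"claw": 45, "offset": [0, 0, 0], "turn": [0, 0, 0]}
  ]
}}

```text
time: 1.98
tcp_pos: [0.5015, -0.0118, 0.3045]
tcp_rot: [-3.121, -0.255, 0.015]
contact_force: [0.7, -0.3, -0.8]
opening: 0.0448
```

```bash
python3 -c "
from h import *
from station import bot
s=bot.state();go(s,[.596,.1485,.30],9);print(s['joints'].round(2))"
```

```text
t 1.98 tcp [ 0.5015 -0.0118  0.3045] F [ 0.7 -0.3 -0.8] op 0.0448
shift frac [ 0.2386 -0.2857  0.01  ] turn frac [-0.0055  0.0043  0.0029] world d mm [ 94.5 160.3  -4.5]
[ 0.22  0.27 -0.38  1.8   0.1   1.1  -1.6 ]
```

Call:
{"op": "play_rows", "data": {
  "rows": [
    {"claw": 45, "offset": [0.06, -0.072, 0], "turn": [-0.003, 0.002, 0.001]},
    {"claw": 45, "offset": [0.06, -0.072, 0], "turn": [-0.002, 0.002, 0.001]},
    {"claw": 45, "offset": [0.06, -0.072, 0], "turn": [0, 0, 0]},
    {"claw": 45, "offset": [0.06, -0.072, 0], "turn": [0, 0, 0]},
    {"claw": 45, "offset": [0, 0, 0], "turn": [0, 0, 0]}
  ]
}}

```text
time: 2.6
tcp_pos: [0.5982, 0.1503, 0.2998]
tcp_rot: [3.13, 0.247, -0.01]
contact_force: [-0.1, -0.7, -0.7]
opening: 0.0449
```

```bash
python3 - <<'E'
from h import *
from station import bot
s=bot.state();go(s,[.596,.1485,.156],9);print(s['joints'].round(2))
c=bot.capture("wrist");print({k:v for k,v in c.items() if k not in("color","range_z")})
cv2.imwrite("pics/w1.png",c["color"]);np.savez("pics/w1.npz",**c,p=s["tcp_pos"],r=s["tcp_rot"])
E
```

```text
t 2.6 tcp [0.5982 0.1503 0.2998] F [-0.1 -0.7 -0.7] op 0.0449
shift frac [-0.0029  0.0026  0.2877] turn frac [0.0005 0.0034 0.0002] world d mm [  -2.2   -1.8 -143.8]
[-0.07  0.48 -0.41  1.52  0.19  1.2  -1.92]
{'fx': 297.3186396354542, 'fy': 297.3186396354542, 'cx': 254.80949479593556, 'cy': 195.92707444047613, 'tool_from_camera': array([[ 4.67471577e-04, -9.55616964e-01, -2.94611607e-01,
         7.54825042e-02],
       [ 9.99999693e-01,  2.61290170e-04,  7.39204123e-04,
        -1.47541938e-03],
       [-6.29416884e-04, -2.94611862e-01,  9.55616793e-01,
        -1.42975836e-01],
       [ 0.00000000e+00,  0.00000000e+00,  0.00000000e+00,
         1.00000000e+00]])}
```

View pics/w1.png

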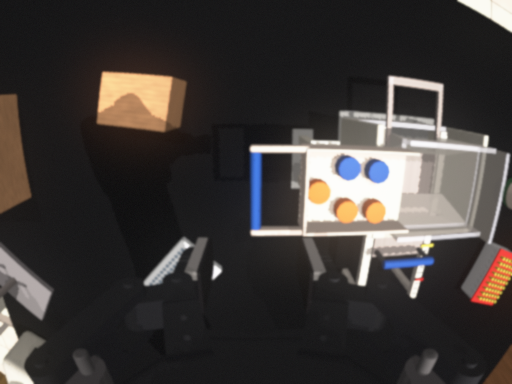

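The wrist view shows the blue bar, centred at (256,190), lying between the fingers. Gate pointer is at (428,245) and the mark at (420,280). Next I refine all of these by ray casting.

```bash
cat >> h.py <<'E'
def wray(c,u,v,p=None,r=None):
    p=c["p"] if p is None else p;r=c["r"] if r is None else r
    dx,dy=u-c["cx"],v-c["cy"];q=np.hypot(dx,dy);th=q/c["fx"]
    d=np.array([np.sin(th)*dx/q,np.sin(th)*dy/q,np.cos(th)]);M=c["tool_from_camera"];R=Ro.from_rotvec(r)
    return R.apply(M[:3,3])+p,R.apply(M[:3,:3]@d)
def wz(c,u,v,z):
    o,d=wray(c,u,v);return o+d*(z-o[2])/d[2]
E
python3 - <<'E'
from h import *
c=load("pics/w1.npz")
for nm,lo,hi,box,z in(("bar",(100,120,50),(125,255,255),(240,140,270,240),.177),("handle",(100,120,50),(125,255,255),(375,250,445,275),.125),("mark",(0,150,80),(6,255,255),(400,265,440,300),.087),("mark2",(172,150,80),(180,255,255),(400,265,440,300),.087),("ptr",(22,100,100),(35,255,255),(410,230,450,260),.087)):
  for st,ce,px in blobs(c,lo,hi,box,2):
    W=np.array([wz(c,u,v,z)[:2] for u,v in px]);m=W.mean(0);w=np.linalg.svd(W-m)[2][0];pr=(W-m)@w
    print(nm,st,m.round(4),"mid",(m+w*np.ptp(pr)*0+w*(pr.max()+pr.min())/2).round(4),"ang",np.degrees(np.arctan2(w[1],w[0])).round(1),"len",np.ptp(pr).round(3))
E
```

```text
bar [249 153  14  76 962] [0.5971 0.1507] mid [0.5947 0.1503] ang -170.9 len 0.073
handle [384 257  51  13 419] [ 0.5134 -0.0744] mid [ 0.5138 -0.077 ] ang -81.3 len 0.084
mark [420 278   4   3   9] [ 0.4663 -0.1424] mid [ 0.4663 -0.1422] ang 83.8 len 0.006
ptr [421 243  13   5  34] [ 0.5267 -0.1282] mid [ 0.5266 -0.1261] ang 94.4 len 0.024
```

Call:
{"op": "play_rows", "data": {
  "rows": [
    {"claw": 45, "offset": [-0.004, 0, 0.08], "turn": [0, 0.003, 0]},
    {"claw": 45, "offset": [0, 0, 0.08], "turn": [0, 0, 0]},
    {"claw": 45, "offset": [0, 0, 0.07], "turn": [0, 0, 0]},
    {"claw": 45, "offset": [0, 0, 0.05], "turn": [0, 0, 0]},
    {"claw": 45, "offset": [0, 0, 0], "turn": [0, 0, 0]}
  ]
}}

```text
time: 3.28
tcp_pos: [0.594, 0.1397, 0.1554]
tcp_rot: [3.128, 0.236, -0.001]
contact_force: [-0.3, 11.9, 0.6]
opening: 0.0451
```

```bash
python3 -c "
from h import *
from station import bot
s=bot.state();go(s,[.596,.150,.155],9);print(s['joints'].round(2))"
```

```text
t 3.27 tcp [0.594  0.1397 0.1554] F [-0.3 11.9  0.6] op 0.0451
shift frac [ 0.007  -0.0198  0.0007] turn frac [ 0.0021  0.0006 -0.0031] world d mm [ 2.  10.3 -0.4]
[-0.08  0.61 -0.37  1.69  0.27  0.89 -1.98]
```

Call:
{"op": "play_rows", "data": {
  "rows": [
    {"claw": 40, "offset": [0.006, -0.02, 0], "turn": [0.001, 0, -0.002]},
    {"claw": 30, "offset": [0, 0, 0], "turn": [0, 0, 0]}
  ]
}}

```text
time: 3.52
tcp_pos: [0.5952, 0.1483, 0.1555]
tcp_rot: [3.129, 0.241, -0.003]
contact_force: [0.7, 0.6, 0.3]
opening: 0.03
```

```bash
python3 -c "
from h import *
from station import bot
s=bot.state();go(s,[.596,.150,.155],9)
c=bot.capture('wrist');cv2.imwrite('pics/w2.png',c['color'])"
```

```text
t 3.52 tcp [0.5952 0.1483 0.1555] F [0.7 0.6 0.3] op 0.03
shift frac [ 0.0022 -0.0032  0.0009] turn frac [ 0.0015  0.0009 -0.0018] world d mm [ 0.8  1.7 -0.5]
```

View pics/w2.png

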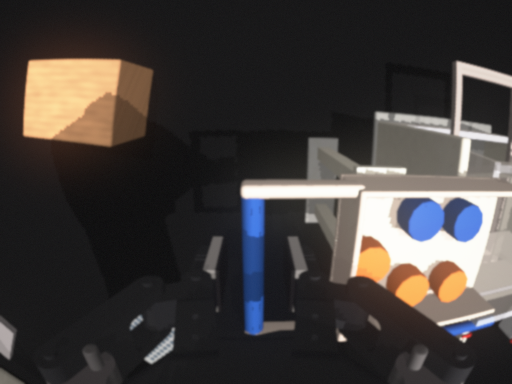

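The bar (column 253) sits midway between the pads, and the tray and caps are undisturbed. Closing the fingers on it.

Call:
{"op": "play_rows", "data": {
  "rows": [
    {"claw": 0, "offset": [0, -0.002, 0], "turn": [0.001, 0, 0]},
    {"claw": 0, "offset": [0, 0, 0], "turn": [0, 0, 0]},
    {"claw": 0, "offset": [0, 0, 0], "turn": [0, 0, 0]},
    {"claw": 0, "offset": [0, 0, 0], "turn": [0, 0, 0]}
  ]
}}

```text
time: 4.08
tcp_pos: [0.595, 0.1491, 0.1562]
tcp_rot: [3.132, 0.24, -0.001]
contact_force: [1.4, 1.1, -1.5]
opening: 0.0078
```

```bash
cat > arc.py <<'E'
from h import *
from station import bot
s=bot.state();a=np.radians(9);y=np.array([-np.sin(a),np.cos(a)])
g=np.array([*s["tcp_pos"][:2],s["tcp_pos"][2]+.0187]) 
go(s,s["tcp_pos"],9)
B=np.array([.5955,.1497,.174]);H=B-np.r_[y*.16,.02]
d=g-H;print("now tilt",np.arctan2(d[2],d[:2]@y)-np.arctan2(.02,.16),"rad",np.hypot(d[2],d[:2]@y))
t0=np.arctan2(.02,.16);r=np.hypot(.16,.02)
P=[(r*np.cos(t0+t),r*np.sin(t0+t)) for t in np.arange(0,1.35,.1)]
for i in range(13): print(round(.1*i+.1,1),"tool y,z frac",((P[i][0]-P[i+1][0])/.5).__round__(4),(-(P[i+1][1]-P[i][1])/.5).__round__(4))
E
python3 arc.py
```

```text
t 4.08 tcp [0.595  0.1491 0.1562] F [ 1.4  1.1 -1.5] op 0.0078
shift frac [0. 0. 0.] turn frac [ 0.0001  0.0004 -0.002 ] world d mm [0. 0. 0.]
now tilt 0.005878490922210683 rad 0.1608859395570592
0.1 tool y,z frac 0.0056 -0.0317
0.2 tool y,z frac 0.0087 -0.031
0.3 tool y,z frac 0.0118 -0.03
0.4 tool y,z frac 0.0147 -0.0287
0.5 tool y,z frac 0.0175 -0.0271
0.6 tool y,z frac 0.0201 -0.0252
0.7 tool y,z frac 0.0225 -0.023
0.8 tool y,z frac 0.0247 -0.0207
0.9 tool y,z frac 0.0267 -0.0181
1.0 tool y,z frac 0.0283 -0.0154
1.1 tool y,z frac 0.0297 -0.0124
1.2 tool y,z frac 0.0308 -0.0094
1.3 tool y,z frac 0.0316 -0.0063
```

Call:
{"op": "play_rows", "data": {
  "rows": [
    {"claw": 0, "offset": [0, 0.0025, -0.016], "turn": [0, 0, 0]},
    {"claw": 0, "offset": [0, 0.003, -0.016], "turn": [0, 0, 0]},
    {"claw": 0, "offset": [0, 0.0087, -0.031], "turn": [0, 0, 0]},
    {"claw": 0, "offset": [0, 0.0118, -0.03], "turn": [0, 0, 0]},
    {"claw": 0, "offset": [0, 0.0147, -0.0287], "turn": [0, 0, 0]}
  ]
}}

```text
time: 4.7
tcp_pos: [0.5983, 0.1277, 0.2206]
tcp_rot: [3.132, 0.241, -0.001]
contact_force: [2.8, -0.9, -4.9]
opening: 0.0077
```

```bash
python3 arc.py | head -3
```

```text
t 4.7 tcp [0.5983 0.1277 0.2206] F [ 2.8 -0.9 -4.9] op 0.0077
shift frac [0. 0. 0.] turn frac [ 0.0001  0.0005 -0.0019] world d mm [0. 0. 0.]
now tilt 0.42988148255643366 rad 0.1621262135704565
```

Tracking well; continuing more slowly through the range where the caps slide.

Call:
{"op": "play_rows", "data": {
  "rows": [
    {"claw": 0, "offset": [0, 0.0088, -0.0135], "turn": [0, 0, 0]},
    {"claw": 0, "offset": [0, 0.01, -0.013], "turn": [0, 0, 0]},
    {"claw": 0, "offset": [0, 0.01, -0.0125], "turn": [0, 0, 0]},
    {"claw": 0, "offset": [0, 0.011, -0.0118], "turn": [0, 0, 0]},
    {"claw": 0, "offset": [0, 0.0115, -0.0112], "turn": [0, 0, 0]},
    {"claw": 0, "offset": [0, 0.012, -0.0105], "turn": [0, 0, 0]},
    {"claw": 0, "offset": [0, 0.0125, -0.01], "turn": [0, 0, 0]},
    {"claw": 0, "offset": [0, 0.013, -0.0092], "turn": [0, 0, 0]},
    {"claw": 0, "offset": [0, 0.0135, -0.0085], "turn": [0, 0, 0]}
  ]
}}

```text
time: 5.82
tcp_pos: [0.6066, 0.0764, 0.2758]
tcp_rot: [-3.129, -0.243, -0.001]
contact_force: [0.6, 4.0, 1.5]
opening: 0.0073
```

```bash
python3 arc.py | head -3
```

```text
t 5.83 tcp [0.6066 0.0764 0.2758] F [0.6 4.  1.5] op 0.0073
shift frac [0. 0. 0.] turn frac [-0.0017 -0.0005 -0.001 ] world d mm [0. 0. 0.]
now tilt 0.89782561976878 rad 0.16466210138435514
```

Call:
{"op": "play_rows", "data": {
  "rows": [
    {"claw": 0, "offset": [0, 0.0145, -0.0068], "turn": [0, 0, 0]},
    {"claw": 0, "offset": [0, 0.015, -0.0062], "turn": [0, 0, 0]},
    {"claw": 0, "offset": [0, 0.0155, -0.0055], "turn": [0, 0, 0]},
    {"claw": 0, "offset": [0, 0.0155, -0.0048], "turn": [0, 0, 0]},
    {"claw": 0, "offset": [0, 0.0155, -0.004], "turn": [0, 0, 0]},
    {"claw": 0, "offset": [0, 0.016, -0.0032], "turn": [0, 0, 0]},
    {"claw": 0, "offset": [0, 0.016, -0.0025], "turn": [0, 0, 0]},
    {"claw": 0, "offset": [0, 0, 0], "turn": [0, 0, 0]},
    {"claw": 0, "offset": [0, 0, 0], "turn": [0, 0, 0]}
  ]
}}

```text
time: 6.95
tcp_pos: [0.6151, 0.0236, 0.2989]
tcp_rot: [-3.123, -0.246, -0.007]
contact_force: [1.9, 4.3, -0.1]
opening: 0.0076
```

```bash
python3 arc.py | head -3; python3 - <<'E'
from h import *
from station import bot
S=bot.capture("scene");T=bot.capture("top");w=bot.capture("wrist")
a=cv2.resize(S["color"][165:290,180:335],(496,400),interpolation=cv2.INTER_CUBIC)
cv2.imwrite("pics/tip.png",np.vstack([np.hstack([a,cv2.resize(T["color"][125:225,200:300],(300,400))[:,:300]])]))
cv2.imwrite("pics/w3.png",w["color"])
E
```

```text
t 6.95 tcp [0.6151 0.0236 0.2989] F [ 1.9  4.3 -0.1] op 0.0076
shift frac [0. 0. 0.] turn frac [-0.0041 -0.0026  0.0001] world d mm [0. 0. 0.]
now tilt 1.2509585712210631 rad 0.16679879632389408
```

View pics/tip.png

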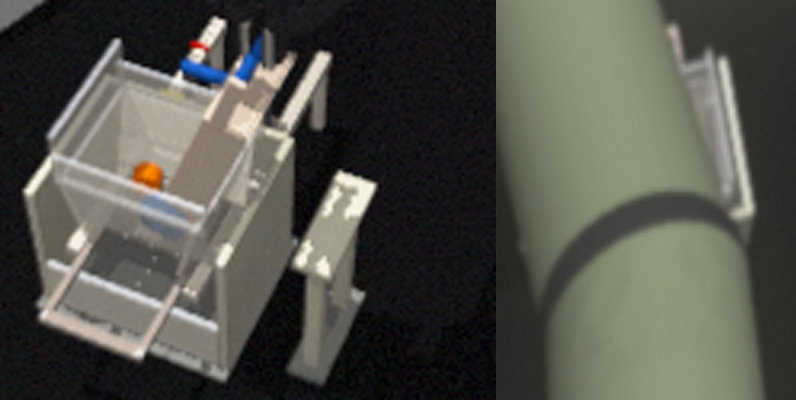

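Call:
{"op": "play_rows", "data": {
  "rows": [
    {"claw": 0, "offset": [0, 0, 0], "turn": [-0.004, -0.002, 0]},
    {"claw": 0, "offset": [0, -0.016, 0.005], "turn": [0, 0, 0]},
    {"claw": 0, "offset": [0, -0.031, 0.012], "turn": [0, 0, 0]},
    {"claw": 0, "offset": [0, -0.03, 0.0165], "turn": [0, 0, 0]},
    {"claw": 0, "offset": [0, -0.028, 0.019], "turn": [0, 0, 0]},
    {"claw": 0, "offset": [0, -0.0265, 0.0215], "turn": [0, 0, 0]},
    {"claw": 0, "offset": [0, -0.0245, 0.024], "turn": [0, 0, 0]},
    {"claw": 0, "offset": [0, -0.0215, 0.026], "turn": [0, 0, 0]}
  ]
}}

```text
time: 8.1
tcp_pos: [0.6007, 0.1142, 0.2409]
tcp_rot: [3.126, 0.249, 0.007]
contact_force: [0.8, 3.2, 3.7]
opening: 0.0075
```

```bash
python3 arc.py | head -3; python3 - <<'E'
from h import *
from station import bot
S=bot.capture("scene");w=bot.capture("wrist")
a=cv2.resize(S["color"][165:290,180:335],(496,400),interpolation=cv2.INTER_CUBIC)
cv2.imwrite("pics/tip2.png",np.hstack([a,w["color"][:,200:].repeat(1,0)[:384] if 0 else cv2.resize(w["color"][100:384,260:],(300,400))]))
E
```

```text
t 8.1 tcp [0.6007 0.1142 0.2409] F [0.8 3.2 3.7] op 0.0075
shift frac [0. 0. 0.] turn frac [ 0.0029 -0.0021  0.001 ] world d mm [0. 0. 0.]
now tilt 0.5807052499648176 rad 0.16294960711392995
```

View pics/tip2.png

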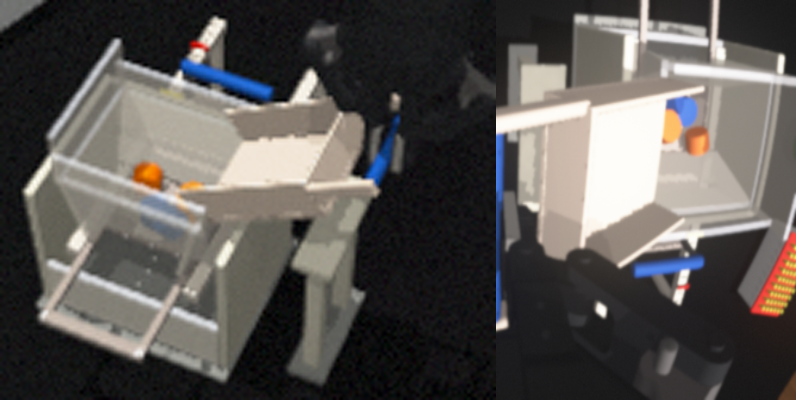

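The tray is empty and the caps are in the hopper. Now I lower the tray to its stop.

Call:
{"op": "play_rows", "data": {
  "rows": [
    {"claw": 0, "offset": [0, -0.0175, 0.0265], "turn": [0.001, -0.001, 0]},
    {"claw": 0, "offset": [0, -0.0155, 0.028], "turn": [0, 0, 0]},
    {"claw": 0, "offset": [0, -0.0125, 0.0295], "turn": [0, 0, 0]},
    {"claw": 0, "offset": [0, -0.0095, 0.0305], "turn": [0, 0, 0]},
    {"claw": 0, "offset": [0, -0.0065, 0.031], "turn": [0, 0, 0]},
    {"claw": 0, "offset": [0, -0.002, 0.012], "turn": [0, 0, 0]},
    {"claw": 0, "offset": [0, 0, 0], "turn": [0, 0, 0]}
  ]
}}

```text
time: 9.07
tcp_pos: [0.595, 0.149, 0.1563]
tcp_rot: [3.127, 0.256, 0.002]
contact_force: [0.6, 3.9, 0.4]
opening: 0.0077
```

```bash
python3 arc.py | head -3
```

```text
t 9.07 tcp [0.595  0.149  0.1563] F [0.6 3.9 0.4] op 0.0077
shift frac [0. 0. 0.] turn frac [ 0.002  -0.0005  0.003 ] world d mm [0. 0. 0.]
now tilt 0.006916765886381182 rad 0.16073171669509964
```

Call:
{"op": "play_rows", "data": {
  "rows": [
    {"claw": 32, "offset": [0, 0, 0], "turn": [0, 0, 0]},
    {"claw": 32, "offset": [0, 0, 0], "turn": [0, 0, 0]},
    {"claw": 32, "offset": [0, 0, 0], "turn": [0, 0, 0]},
    {"claw": 32, "offset": [0, 0, -0.06], "turn": [0, 0, 0]},
    {"claw": 32, "offset": [0, 0, -0.1], "turn": [0, 0, 0]},
    {"claw": 32, "offset": [0, 0, -0.12], "turn": [0, 0, 0]},
    {"claw": 32, "offset": [0, 0, -0.08], "turn": [0, 0, 0]},
    {"claw": 32, "offset": [0, 0, 0], "turn": [0, 0, -0.087]},
    {"claw": 32, "offset": [0, 0, 0], "turn": [0, 0, -0.087]},
    {"claw": 32, "offset": [0, 0, 0], "turn": [0, 0, -0.087]},
    {"claw": 32, "offset": [0, 0, 0], "turn": [0, 0, -0.087]}
  ]
}}

```text
time: 10.45
tcp_pos: [0.5944, 0.1462, 0.3424]
tcp_rot: [2.837, 1.329, -0.004]
contact_force: [-0.4, 0.7, -0.2]
opening: 0.0318
```

Call:
{"op": "play_rows", "data": {
  "rows": [
    {"claw": 32, "offset": [0, 0, 0], "turn": [0, 0, -0.087]},
    {"claw": 32, "offset": [0, 0, 0], "turn": [0, 0, -0.087]},
    {"claw": 32, "offset": [0, 0, 0], "turn": [0, 0, -0.087]},
    {"claw": 32, "offset": [0, 0, 0], "turn": [0, 0, -0.087]},
    {"claw": 32, "offset": [0, 0, 0], "turn": [0, 0, -0.087]},
    {"claw": 32, "offset": [0, 0, 0], "turn": [0, 0, 0]}
  ]
}}

```text
time: 11.2
tcp_pos: [0.5943, 0.1441, 0.3427]
tcp_rot: [1.981, 2.428, -0.011]
contact_force: [0.5, -0.6, 0.1]
opening: 0.0321
```

```bash
python3 -c "
from h import *
from station import bot
s=bot.state();go(s,[.5135,-.0755,.30],99);print(s['joints'].round(2))"
```

```text
t 11.2 tcp [0.5943 0.1441 0.3427] F [ 0.5 -0.6  0.1] op 0.0321
shift frac [-0.3969 -0.2464  0.0898] turn frac [-0.0002  0.0054  0.0226] world d mm [ -80.8 -219.6  -42.7]
[ 0.15  0.49 -0.75  1.46  0.35  1.33 -0.42]
```

Call:
{"op": "play_rows", "data": {
  "rows": [
    {"claw": 32, "offset": [0, 0, 0], "turn": [0, 0.005, 0.022]},
    {"claw": 32, "offset": [-0.079, -0.049, 0], "turn": [0, 0, 0]},
    {"claw": 32, "offset": [-0.079, -0.049, 0], "turn": [0, 0, 0]},
    {"claw": 32, "offset": [-0.079, -0.049, 0], "turn": [0, 0, 0]},
    {"claw": 32, "offset": [-0.079, -0.049, 0], "turn": [0, 0, 0]},
    {"claw": 32, "offset": [-0.079, -0.049, 0.02], "turn": [0, 0, 0]},
    {"claw": 32, "offset": [0, 0, 0], "turn": [0, 0, 0]}
  ]
}}

```text
time: 12.08
tcp_pos: [0.4972, -0.0755, 0.3321]
tcp_rot: [-2.089, -2.346, -0.002]
contact_force: [0.4, 0.2, -0.2]
opening: 0.0318
```

```bash
python3 - <<'E'
from h import *
from station import bot
s=bot.state();go(s,[.5135,-.0755,.22],99);print(s['joints'].round(2))
c=bot.capture("wrist");c.update(p=s["tcp_pos"],r=s["tcp_rot"]);np.savez("pics/w4.npz",**c)
cv2.imwrite("pics/w4.png",c["color"])
E
```

```text
t 12.07 tcp [ 0.4972 -0.0755  0.3321] F [ 0.4  0.2 -0.2] op 0.0318
shift frac [-0.0039  0.0322  0.2241] turn frac [ 0.0003 -0.0006 -0.0207] world d mm [  16.3    0.  -112.1]
[ 0.62  0.29 -0.73  1.75  0.21  1.18 -0.06]
```

View pics/w4.png

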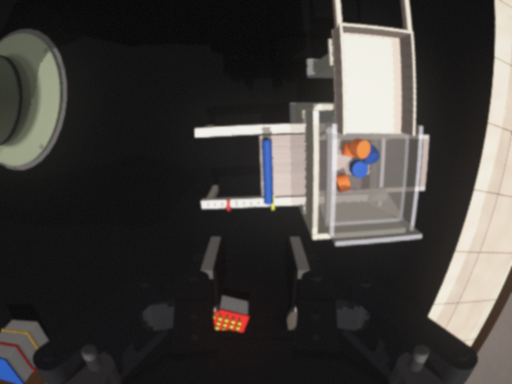

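The wrist view shows the tray empty, the caps piled in the hopper around (358,160), the handle at (267,170), the pointer at (273,207) and the mark at (229,205). Measuring these.

```bash
python3 - <<'E'
from h import *
c=load("pics/w4.npz");a=np.radians(9);X=np.array([np.cos(a),np.sin(a)])
for nm,lo,hi,box,z in(("handle",(100,120,50),(125,255,255),(255,130,280,210),.125),("mark",(0,130,60),(8,255,255),(222,195,236,215),.087),("mark2",(170,130,60),(180,255,255),(222,195,236,215),.087),("ptr",(22,90,80),(38,255,255),(266,200,280,215),.087),("caps",(8,150,100),(20,255,255),(330,130,385,195),.1),("capsb",(100,120,50),(125,255,255),(330,130,385,195),.1)):
  for st,ce,px in blobs(c,lo,hi,box,2):
    W=np.array([wz(c,u,v,z)[:2] for u,v in px]);m=W.mean(0);w=np.linalg.svd(W-m)[2][0];pr=(W-m)@w
    print(nm,st,m.round(4),"mid",(m+w*(pr.max()+pr.min())/2).round(4),"ang",np.degrees(np.arctan2(w[1],w[0])).round(1),"len",np.ptp(pr).round(3),"along x",(m@X).round(4), ((W@X).min().round(4),(W@X).max().round(4)))
E
```

```text
handle [263 140   9  64 469] [ 0.5125 -0.0732] mid [ 0.5128 -0.075 ] ang -81.0 len 0.078 along x 0.4947 (np.float64(0.4902), np.float64(0.4992))
mark [226 200   5  12  29] [ 0.4677 -0.1391] mid [ 0.4673 -0.1361] ang -83.0 len 0.016 along x 0.4402 (np.float64(0.437), np.float64(0.4428))
ptr [270 204   6   7  29] [ 0.5289 -0.1319] mid [ 0.5288 -0.1311] ang -82.7 len 0.009 along x 0.5018 (np.float64(0.4981), np.float64(0.5051))
caps [343 140  26  18 369] [ 0.6277 -0.0336] mid [ 0.6265 -0.0339] ang 11.9 len 0.036 along x 0.6147 (np.float64(0.5957), np.float64(0.6314))
caps [337 174  13  17 159] [ 0.6172 -0.0814] mid [ 0.617 -0.081] ang -62.7 len 0.021 along x 0.5969 (np.float64(0.5884), np.float64(0.6059))
capsb [351 147  28  31 345] [ 0.6422 -0.0527] mid [ 0.6438 -0.0507] ang -128.4 len 0.046 along x 0.6261 (np.float64(0.6076), np.float64(0.6467))
```

Call:
{"op": "play_rows", "data": {
  "rows": [
    {"claw": 32, "offset": [-0.004, 0.031, 0.03], "turn": [0, 0, -0.02]},
    {"claw": 32, "offset": [0, 0, 0.1], "turn": [0, 0, 0]},
    {"claw": 32, "offset": [0, 0, 0.1], "turn": [0, 0, 0]},
    {"claw": 32, "offset": [0, 0, 0], "turn": [0, 0, 0]}
  ]
}}

```text
time: 12.62
tcp_pos: [0.5172, -0.0695, 0.217]
tcp_rot: [2.047, 2.38, 0.011]
contact_force: [0.5, 0.3, 1.4]
opening: 0.0315
```

```bash
python3 -c "
from h import *
from station import bot
s=bot.state();go(s,[.5127,-.0755,.104],99);print(s['joints'].round(2))"
```

```text
t 12.62 tcp [ 0.5172 -0.0695  0.217 ] F [0.5 0.3 1.4] op 0.0315
shift frac [-0.0112 -0.0122  0.2258] turn frac [ 0.0035 -0.0013 -0.0035] world d mm [  -4.5   -6.  -113. ]
[ 0.55  0.44 -0.69  1.86  0.34  0.95 -0.15]
```

Call:
{"op": "play_rows", "data": {
  "rows": [
    {"claw": 36, "offset": [-0.011, -0.011, 0.02], "turn": [0.003, -0.001, -0.003]},
    {"claw": 36, "offset": [0, 0, 0.05], "turn": [0, 0, 0]},
    {"claw": 36, "offset": [0, 0, 0.04], "turn": [0, 0, 0]},
    {"claw": 36, "offset": [0, 0, 0], "turn": [0, 0, 0]}
  ]
}}

```text
time: 13.12
tcp_pos: [0.5159, -0.0761, 0.1665]
tcp_rot: [2.04, 2.379, 0.007]
contact_force: [-0.2, -0.0, 1.0]
opening: 0.0364
```

```bash
python3 -c "
from h import *
from station import bot
s=bot.state();go(s,[.5127,-.0755,.104],99);print(s['joints'].round(2))"
```

```text
t 13.12 tcp [ 0.5159 -0.0761  0.1665] F [-0.2 -0.   1. ] op 0.0364
shift frac [ 0.0025 -0.0072  0.1249] turn frac [ 0.004   0.0013 -0.0019] world d mm [ -3.2   0.6 -62.5]
[ 0.52  0.51 -0.65  1.92  0.41  0.84 -0.2 ]
```

Call:
{"op": "play_rows", "data": {
  "rows": [
    {"claw": 36, "offset": [0.001, -0.007, 0.03], "turn": [0.003, 0.001, 0]},
    {"claw": 36, "offset": [0, -0.002, 0.04], "turn": [0, 0, 0]},
    {"claw": 36, "offset": [0, -0.002, 0.04], "turn": [0, 0, 0]},
    {"claw": 36, "offset": [0, 0, 0.012], "turn": [0, 0, 0]},
    {"claw": 36, "offset": [0, 0, 0], "turn": [0, 0, 0]}
  ]
}}

```text
time: 13.75
tcp_pos: [0.5125, -0.0775, 0.1071]
tcp_rot: [2.043, 2.377, 0.005]
contact_force: [0.3, -0.1, 0.5]
opening: 0.036
```

```bash
python3 -c "
from h import *
from station import bot
s=bot.state();go(s,[.5127,-.0755,.104],99);print(s['joints'].round(2))"
```

```text
t 13.75 tcp [ 0.5125 -0.0775  0.1071] F [ 0.3 -0.1  0.5] op 0.036
shift frac [0.0039 0.001  0.0062] turn frac [ 0.0033  0.0016 -0.0031] world d mm [ 0.2  2.  -3.1]
[ 0.48  0.59 -0.6   1.97  0.5   0.72 -0.27]
```

Call:
{"op": "play_rows", "data": {
  "rows": [
    {"claw": 20, "offset": [0.003, 0.001, 0.005], "turn": [0.002, 0.001, -0.002]},
    {"claw": 0, "offset": [0, 0, 0], "turn": [0, 0, 0]},
    {"claw": 0, "offset": [0, 0, 0], "turn": [0, 0, 0]},
    {"claw": 0, "offset": [0, 0, 0], "turn": [0, 0, 0]},
    {"claw": 0, "offset": [0, 0, 0], "turn": [0, 0, 0]}
  ]
}}

```text
time: 14.38
tcp_pos: [0.5127, -0.0759, 0.1055]
tcp_rot: [2.041, 2.385, 0.001]
contact_force: [0.1, 0.3, -6.9]
opening: 0.0099
```

```bash
python3 -c "
from h import *
from station import bot
s=bot.state();p=s['tcp_pos'];np.save('pics/p0.npy',p);a=np.radians(9);go(s,p-.0616*np.array([np.cos(a),np.sin(a),0]),99)"
```

```text
t 14.38 tcp [ 0.5127 -0.0759  0.1055] F [ 0.1  0.3 -6.9] op 0.0099
shift frac [-0.0002 -0.1232 -0.0003] turn frac [ 0.0011  0.0007 -0.001 ] world d mm [-60.8  -9.6   0. ]
```

Call:
{"op": "play_rows", "data": {
  "rows": [
    {"claw": 0, "offset": [0, -0.03, 0], "turn": [0, 0, 0]},
    {"claw": 0, "offset": [0, -0.03, 0], "turn": [0, 0, 0]},
    {"claw": 0, "offset": [0, -0.03, 0], "turn": [0, 0, 0]},
    {"claw": 0, "offset": [0, -0.025, 0], "turn": [0, 0, 0]},
    {"claw": 0, "offset": [0, 0, 0], "turn": [0, 0, 0]}
  ]
}}

```text
time: 15.0
tcp_pos: [0.4581, -0.0846, 0.1056]
tcp_rot: [2.037, 2.381, 0.012]
contact_force: [6.4, 1.3, -20.9]
opening: 0.0098
```

```bash
cat > pull.py <<'E'
from h import *
from station import bot
import sys
s=bot.state();p0=np.load('pics/p0.npy');a=np.radians(9);X=np.array([np.cos(a),np.sin(a),0])
D=float(sys.argv[1]);go(s,p0-D*X,99);print("pulled",(p0-s["tcp_pos"])@X)
W=bot.capture("wrist");W.update(p=s["tcp_pos"],r=s["tcp_rot"]);T=bot.capture("top");S=bot.capture("scene")
np.savez("pics/w5.npz",**W)
for n,c in (("scene",S),("top",T),("wrist",W)):
  for nm,cols,z in(("mark",[((0,130,60),(8,255,255)),((170,130,60),(180,255,255))],.087),("ptr",[((22,90,80),(38,255,255))],.087),("orange",[((8,150,90),(20,255,255))],.02)):
    for lo,hi in cols:
      for st,ce,px in blobs(c,lo,hi,(0,0,512,384),3):
        f=wz if n=="wrist" else onz
        q=f(c,ce[0],ce[1],z)
        if np.linalg.norm(q[:2]-[.50,-.135])<.1 or (nm=="orange" and abs(q[0]-.63)<.12 and abs(q[1]+.06)<.12): print(n,nm,st,q.round(4),"along",(q@X).round(4))
a1=cv2.resize(S["color"][165:290,180:335],(496,400),interpolation=cv2.INTER_CUBIC)
cv2.imwrite("pics/pull_%d.png"%(s["time"]*100),np.hstack([a1,cv2.resize(W["color"][80:280,150:400][:, :],(300,400))])[:, :796])
cv2.imwrite("pics/wfull.png",W["color"])
E
python3 pull.py .0616; ls pics
```

```text
t 15.0 tcp [ 0.4581 -0.0846  0.1056] F [  6.4   1.3 -20.9] op 0.0098
shift frac [ 0.0002 -0.0127  0.0001] turn frac [ 0.0054  0.0003 -0.0008] world d mm [-6.3 -0.9 -0.1]
pulled 0.05522790780925323
scene mark [240 177   4   3   6] [ 0.4643 -0.1406  0.087 ] along 0.4366
scene ptr [238 179   9   4  17] [ 0.4715 -0.1342  0.087 ] along 0.4447
scene orange [239 178   3   2   3] [ 0.4167 -0.1808  0.02  ] along 0.3833
scene orange [210 238   9   9  66] [ 0.6438 -0.1068  0.02  ] along 0.6191
top orange [262 160   2   2   4] [ 0.6764 -0.0866  0.02  ] along 0.6545
wrist ptr [266 310   4   9  30] [ 0.4765 -0.1413  0.087 ] along 0.4486
crop_s.png
crop_t.png
p0.npy
pull_1500.png
scene0.npz
scene0.png
tip.png
tip2.png
top0.npz
top0.png
w1.npz
w1.png
w2.png
w3.png
w4.npz
w4.png
w5.npz
wfull.png
```

Call:
{"op": "play_rows", "data": {
  "rows": [
    {"claw": 0, "offset": [0, -0.007, 0.001], "turn": [0.003, 0, 0]},
    {"claw": 0, "offset": [0, -0.006, 0.001], "turn": [0.002, 0, 0]},
    {"claw": 0, "offset": [0, 0, 0], "turn": [0, 0, 0]}
  ]
}}

```text
time: 15.52
tcp_pos: [0.4568, -0.0847, 0.1056]
tcp_rot: [2.037, 2.383, 0.01]
contact_force: [6.8, 0.5, -18.6]
opening: 0.0098
```

```bash
python3 pull.py .0616
```

```text
t 15.53 tcp [ 0.4568 -0.0847  0.1056] F [  6.8   0.5 -18.6] op 0.0098
shift frac [ 0.     -0.0102  0.0002] turn frac [ 0.0044  0.0002 -0.0004] world d mm [-5.  -0.8 -0.1]
pulled 0.05651816309960926
scene mark [240 177   4   3   5] [ 0.464  -0.1413  0.087 ] along 0.4362
scene ptr [238 179   9   4  20] [ 0.4695 -0.134   0.087 ] along 0.4427
scene orange [209 239   6   7  29] [ 0.6467 -0.1108  0.02  ] along 0.6214
scene orange [208 250   6   3   6] [ 0.6707 -0.0979  0.02  ] along 0.6471
wrist ptr [266 310   4  10  32] [ 0.4753 -0.1417  0.087 ] along 0.4473
wrist orange [427 131  12  17 166] [ 0.6033 -0.003   0.02  ] along 0.5954
```

```bash
python3 -c "
import cv2,numpy as np
from h import load
a=cv2.imread('pics/wfull.png');b=cv2.imread([f for f in __import__('glob').glob('pics/pull_*')][-1])
f=sorted(__import__('glob').glob('pics/pull_*'))[-1];b=cv2.imread(f)[:, :496]
cv2.imwrite('pics/v1.png',np.hstack([b,cv2.resize(a[280:344,230:278],(300,400),interpolation=cv2.INTER_CUBIC)]))"
```

```text
(no output)
```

View pics/v1.png

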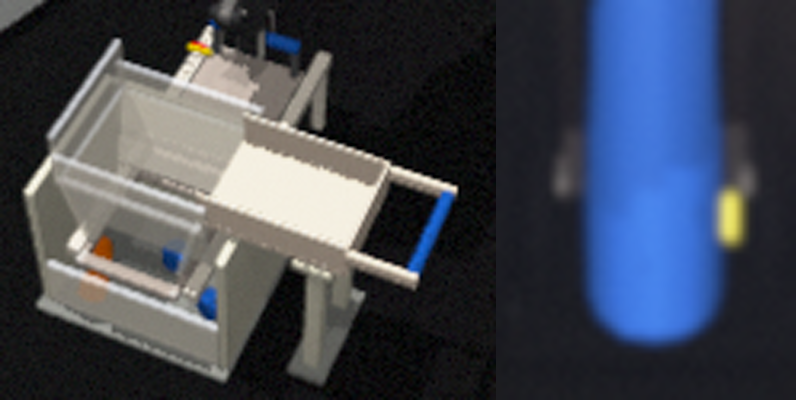

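Pointer is close to the mark, the caps are falling into the bin, and the tray is back level. About 3–7 mm is left by the different estimates; I'll creep in.

Call:
{"op": "play_rows", "data": {
  "rows": [
    {"claw": 0, "offset": [0, -0.012, 0.003], "turn": [0.003, 0, 0]}
  ]
}}

```text
time: 15.8
tcp_pos: [0.4537, -0.0853, 0.1051]
tcp_rot: [2.037, 2.384, 0.008]
contact_force: [6.5, 1.0, 24.2]
opening: 0.0099
```

```bash
python3 pull.py .0616; python3 -c "
from station import bot
print(bot.state()['tcp_pos'],bot.state()['contact_force'])"
```

```text
t 15.8 tcp [ 0.4537 -0.0853  0.1051] F [ 6.5  1.  24.2] op 0.0099
shift frac [ 0.0001 -0.0038 -0.0008] turn frac [ 0.0038  0.0004 -0.0003] world d mm [-1.9 -0.2  0.4]
pulled 0.05971381368095248
scene ptr [238 178   9   4  19] [ 0.4664 -0.1354  0.087 ] along 0.4395
scene orange [210 239   5   6  23] [ 0.6451 -0.1113  0.02  ] along 0.6197
scene orange [208 249   6   4   9] [ 0.6701 -0.0996  0.02  ] along 0.6463
wrist ptr [266 310   4  10  30] [ 0.4724 -0.142   0.087 ] along 0.4443
wrist orange [432 131  12  17 184] [ 0.6044 -0.0024  0.02  ] along 0.5966
[ 0.45355096 -0.08532111  0.10521955] [5.80163985 2.96205665 7.88059986]
```

```bash
python3 - <<'E'
from h import *
from station import bot
S=bot.capture("scene");w=bot.capture("wrist");T=bot.capture("top")
R=lambda im,sz:cv2.resize(im,sz,interpolation=cv2.INTER_CUBIC)
old=load("pics/scene0.npz")["color"]
top=np.hstack([R(S["color"][166:196,224:264],(400,300)),R(old[166:196,224:264],(400,300))])
bot_=np.hstack([R(w["color"][90:210,300:460],(400,300)),R(S["color"][225:270,190:250],(400,300))])
cv2.imwrite("pics/v2.png",np.vstack([top,bot_]))
E
```

```text
(no output)
```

View pics/v2.png

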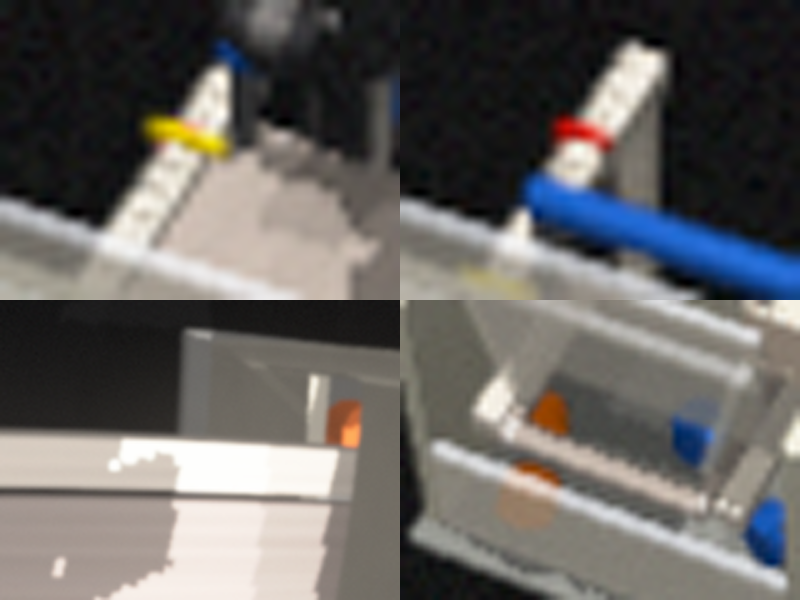

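```bash
python3 - <<'E'
from h import *
from station import bot
s=bot.state();c=bot.capture("wrist");c.update(p=s["tcp_pos"],r=s["tcp_rot"]);S=bot.capture("scene")
a=np.radians(9);X=np.array([np.cos(a),np.sin(a)]);Y=np.array([-X[1],X[0]])
O=np.array([.5127,-.0752])+.117*X
loc=lambda q:(np.round((q[:2]-O)@X*1000),np.round((q[:2]-O)@Y*1000))
for nm,lo,hi in(("or",(6,140,50),(20,255,255)),("bl",(100,110,40),(125,255,255))):
  for n,cc,f,box in(("wrist",c,wz,(330,60,512,250)),("scene",S,onz,(190,195,256,275))):
    for st,ce,px in blobs(cc,lo,hi,box,5):
      print(n,nm,st,[(z,loc(f(cc,*ce,z))) for z in(.014,.03,.06,.095,.13)])
P=cloud(S)
for st,ce,px in blobs(S,(6,140,50),(20,255,255),(190,195,256,275),5)+blobs(S,(100,110,40),(125,255,255),(190,195,256,275),5): q=np.median(P[px[:,1],px[:,0]],0);print("depth",ce.round(),loc(q),q[2].round(3))
px=[b for b in blobs(c,(6,140,50),(20,255,255),(330,60,512,250),5)]
for b in px: print("wrist range_z",np.median(c["range_z"][b[2][:,1],b[2][:,0]]))
print(s["tcp_pos"],s["contact_force"],bot.state()["time"])
E
```

```text
wrist or [431 131  13  17 195] [(0.014, (np.float64(-11.0), np.float64(57.0))), (0.03, (np.float64(-22.0), np.float64(58.0))), (0.06, (np.float64(-44.0), np.float64(61.0))), (0.095, (np.float64(-69.0), np.float64(63.0))), (0.13, (np.float64(-93.0), np.float64(66.0)))]
scene or [210 239   5   6  25] [(0.014, (np.float64(5.0), np.float64(-59.0))), (0.03, (np.float64(14.0), np.float64(-53.0))), (0.06, (np.float64(32.0), np.float64(-40.0))), (0.095, (np.float64(53.0), np.float64(-26.0))), (0.13, (np.float64(74.0), np.float64(-12.0)))]
scene or [208 249   6   4  10] [(0.014, (np.float64(31.0), np.float64(-50.0))), (0.03, (np.float64(40.0), np.float64(-44.0))), (0.06, (np.float64(57.0), np.float64(-32.0))), (0.095, (np.float64(77.0), np.float64(-18.0))), (0.13, (np.float64(97.0), np.float64(-4.0)))]
scene bl [231 243   6   7  30] [(0.014, (np.float64(-6.0), np.float64(-3.0))), (0.03, (np.float64(3.0), np.float64(3.0))), (0.06, (np.float64(21.0), np.float64(14.0))), (0.095, (np.float64(43.0), np.float64(26.0))), (0.13, (np.float64(64.0), np.float64(38.0)))]
scene bl [242 255   6  10  47] [(0.014, (np.float64(20.0), np.float64(43.0))), (0.03, (np.float64(29.0), np.float64(48.0))), (0.06, (np.float64(46.0), np.float64(57.0))), (0.095, (np.float64(66.0), np.float64(68.0))), (0.13, (np.float64(87.0), np.float64(78.0)))]
depth [212. 242.] (np.float64(14.0), np.float64(-53.0)) 0.028
depth [210. 250.] (np.float64(39.0), np.float64(-45.0)) 0.029
depth [233. 246.] (np.float64(-2.0), np.float64(-0.0)) 0.022
depth [245. 259.] (np.float64(28.0), np.float64(47.0)) 0.028
wrist range_z 0.22427146
[ 0.45362267 -0.08529546  0.10522521] [6.49667916 0.9702029  9.98559596] 16.2
```

```bash
python3 - <<'E'
from h import *
from station import bot
s=bot.state();c=bot.capture("wrist");c.update(p=s["tcp_pos"],r=s["tcp_rot"])
a=np.radians(9);X=np.array([np.cos(a),np.sin(a),0]);Y=np.array([-X[1],X[0],0]);O=np.r_[np.array([.5127,-.0752])+.117*X[:2],0]
M=c["tool_from_camera"]
for st,ce,px in blobs(c,(6,140,50),(20,255,255),(330,60,512,250),5):
  for u,v in((432,135),(436,140),(440,145),tuple(ce),(450,140)):
    o,d=wray(c,u,v);zc=(Ro.from_rotvec(c["r"]).inv().apply(d)@M[:3,:3])[2]
    r=c["range_z"][int(round(v)),int(round(u))];q=o+d*r/zc
    print((round(u),round(v)),r,"disp frame mm",((q-O)@X*1000).round(),((q-O)@Y*1000).round(),(q[2]*1000).round())
E
```

```text
(432, 135) 0.23268342 disp frame mm -15.0 60.0 11.0
(436, 140) 0.2240477 disp frame mm -17.0 56.0 21.0
(440, 145) 0.22313021 disp frame mm -14.0 53.0 23.0
(437, 139) 0.22294265 disp frame mm -16.0 57.0 22.0
(450, 140) 0.14341503 disp frame mm -64.0 64.0 102.0
```

All five caps are in the bin: oranges at (14,-53), (39,-45) and (-15,56), blues at (-2,0) and (28,47), in mm in the dispenser frame. One last small pull brings the pointer onto the mark.

Call:
{"op": "play_rows", "data": {
  "rows": [
    {"claw": 0, "offset": [0, -0.009, -0.0005], "turn": [0.001, 0, 0]}
  ]
}}

```text
time: 16.38
tcp_pos: [0.4507, -0.0857, 0.1057]
tcp_rot: [2.037, 2.384, 0.009]
contact_force: [8.2, 0.1, -30.7]
opening: 0.0098
```

```bash
python3 pull.py .0616; python3 - <<'E'
from h import *
from station import bot
p0=np.load('pics/p0.npy');a=np.radians(9);X=np.array([np.cos(a),np.sin(a),0])
S=bot.capture("scene");T=bot.capture("top");s=bot.state();print((p0-s["tcp_pos"])@X,s["contact_force"],s["time"])
R=lambda im,sz:cv2.resize(im,sz,interpolation=cv2.INTER_CUBIC)
cv2.imwrite("pics/v3.png",np.hstack([R(S["color"][168:192,228:256],(466,400)),R(S["color"][190:275,190:260],(330,400))]))
E
```

```text
t 16.38 tcp [ 0.4507 -0.0857  0.1057] F [  8.2   0.1 -30.7] op 0.0098
shift frac [0.0001 0.0024 0.0006] turn frac [ 0.0041  0.0005 -0.0001] world d mm [ 1.2  0.2 -0.3]
pulled 0.0627962821885201
scene ptr [239 177   9   4  14] [ 0.4614 -0.1353  0.087 ] along 0.4346
scene orange [239 178   6   3   6] [ 0.4148 -0.1767  0.02  ] along 0.3821
scene orange [210 239   5   5  15] [ 0.6427 -0.1124  0.02  ] along 0.6172
scene orange [207 246   3   2   4] [ 0.6648 -0.1114  0.02  ] along 0.6392
scene orange [208 249   6   4  10] [ 0.6699 -0.0988  0.02  ] along 0.6462
wrist mark [269 311   2   6   8] [ 0.4705 -0.1413  0.087 ] along 0.4426
wrist mark [271 311   1   5   5] [ 0.4713 -0.1412  0.087 ] along 0.4434
wrist ptr [266 311   4   8  19] [ 0.4688 -0.1432  0.087 ] along 0.4406
wrist orange [434 131  13  17 189] [ 0.6054 -0.0023  0.02  ] along 0.5976
wrist orange [268 311   2   6   9] [ 0.4828 -0.1962  0.02  ] along 0.4462
0.0632208122937086 [  7.16329242   0.19444309 -14.7964595 ] 16.625
```

View pics/v3.png

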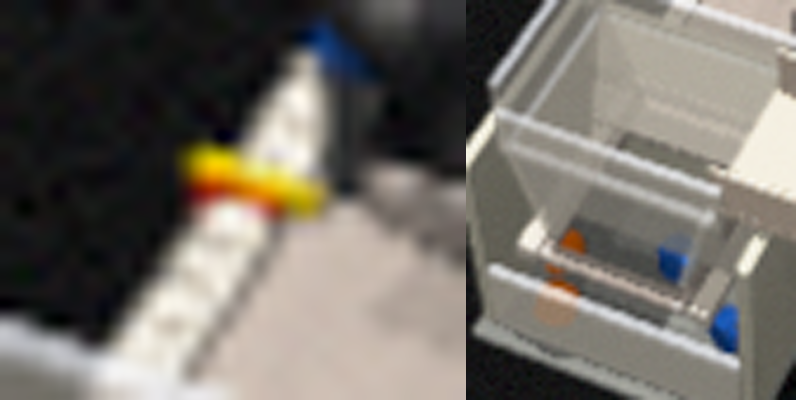

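The pointer is now a little past the mark: red shows on its inner side, and the wrist camera puts the overshoot at about 1.3 mm. The best setting, agreed by both wrist measurements, is about 61.7 mm, so I ease back.

Call:
{"op": "play_rows", "data": {
  "rows": [
    {"claw": 0, "offset": [0, 0, 0.0005], "turn": [0, 0, 0]},
    {"claw": 0, "offset": [0, 0.0005, 0], "turn": [0, 0, 0]}
  ]
}}

```text
time: 16.88
tcp_pos: [0.4528, -0.0854, 0.1056]
tcp_rot: [2.036, 2.383, 0.013]
contact_force: [7.4, -0.3, -17.0]
opening: 0.0099
```

```bash
python3 pull.py .0617 | grep -v orange;python3 pull.py .0617 | egrep "pulled|wrist|F"
```

```text
t 16.88 tcp [ 0.4528 -0.0854  0.1056] F [  7.4  -0.3 -17. ] op 0.0099
shift frac [ 0.0001 -0.0021  0.0002] turn frac [ 0.0055  0.0002 -0.0002] world d mm [-1.  -0.1 -0.1]
pulled 0.06065081659376584
scene ptr [239 177   8   5  20] [ 0.4649 -0.1366  0.087 ] along 0.4378
wrist ptr [266 310   4   9  29] [ 0.4713 -0.1422  0.087 ] along 0.4432
t 17.02 tcp [ 0.4529 -0.0854  0.1056] F [  7.5   0.3 -14.9] op 0.0099
pulled 0.06053295472866118
wrist ptr [266 310   4   9  29] [ 0.4714 -0.1422  0.087 ] along 0.4433
wrist orange [432 131  12  17 184] [ 0.6049 -0.0024  0.02  ] along 0.597
```

Call:
{"op": "play_rows", "data": {
  "rows": [
    {"claw": 0, "offset": [0, -0.0045, 0.0005], "turn": [0.001, 0, 0]}
  ]
}}

```text
time: 17.3
tcp_pos: [0.452, -0.0855, 0.1054]
tcp_rot: [2.036, 2.383, 0.013]
contact_force: [8.7, 0.2, -9.8]
opening: 0.01
```

```bash
python3 pull.py .0613 | egrep "pulled|mark|ptr|F";python3 - <<'E'
from h import *
from station import bot
p0=np.load('pics/p0.npy');a=np.radians(9);X=np.array([np.cos(a),np.sin(a),0])
for i in range(4):
  S=bot.capture("scene")
s=bot.state();print((p0-s["tcp_pos"])@X,s["contact_force"],s["time"])
h=cv2.cvtColor(S["color"],cv2.COLOR_BGR2HSV)
for y in range(174,184): print(y,[tuple(int(k) for k in h[y,x]) for x in range(237,249)])
E
```

```text
t 17.3 tcp [ 0.452  -0.0855  0.1054] F [ 8.7  0.2 -9.8] op 0.01
pulled 0.0614117746334207
scene ptr [239 177   9   4  17] [ 0.4635 -0.1368  0.087 ] along 0.4364
wrist ptr [266 310   4   9  28] [ 0.4705 -0.1423  0.087 ] along 0.4424
0.06151061039950857 [  6.88775338  -0.45247632 -11.96502402] 17.65
174 [(53, 54, 19), (141, 198, 18), (18, 55, 23), (110, 28, 27), (56, 78, 23), (70, 32, 24), (21, 21, 85), (17, 26, 184), (20, 20, 232), (20, 20, 230), (17, 20, 90), (75, 11, 48)]
175 [(75, 23, 22), (113, 41, 25), (30, 33, 23), (83, 180, 17), (0, 13, 19), (170, 21, 36), (16, 27, 142), (22, 21, 229), (19, 30, 213), (18, 30, 207), (15, 16, 93), (105, 11, 48)]
176 [(120, 10, 25), (70, 40, 19), (30, 60, 17), (95, 156, 18), (30, 12, 21), (18, 33, 93), (18, 28, 202), (19, 18, 242), (20, 20, 233), (20, 29, 219), (24, 14, 93), (30, 5, 48)]
177 [(60, 20, 25), (28, 143, 34), (27, 212, 107), (27, 255, 155), (28, 143, 84), (23, 59, 163), (21, 22, 230), (20, 31, 217), (21, 17, 243), (20, 13, 229), (0, 10, 73), (90, 15, 50)]
178 [(130, 81, 19), (26, 127, 44), (22, 237, 126), (21, 255, 200), (25, 255, 206)
[... 333 characters left out ...]
, 103, 89), (6, 77, 186), (18, 33, 224), (12, 43, 226), (9, 101, 217), (22, 242, 179), (26, 255, 192), (26, 229, 178), (20, 85, 117), (14, 27, 125)]
181 [(150, 85, 15), (12, 38, 34), (13, 41, 113), (16, 38, 217), (19, 15, 243), (20, 19, 242), (17, 34, 225), (11, 60, 132), (18, 57, 171), (19, 59, 178), (13, 34, 137), (13, 31, 187)]
182 [(150, 46, 22), (26, 23, 90), (21, 28, 182), (21, 29, 205), (18, 31, 204), (20, 27, 224), (18, 30, 210), (14, 33, 146), (14, 31, 196), (13, 30, 198), (15, 33, 186), (14, 31, 200)]
183 [(30, 13, 57), (20, 29, 157), (19, 18, 236), (20, 20, 233), (20, 22, 230), (23, 21, 223), (18, 29, 150), (14, 34, 174), (12, 33, 207), (13, 34, 205), (12, 34, 205), (12, 33, 203)]
```

```bash
python3 -c "
from station import bot
s=bot.state();print(s['tcp_pos'],s['opening'],bot.sign_off())"
```

```text
the job is handed in; nothing more can be done
[ 0.45192234 -0.08553676  0.10549256] 0.00957946079069385 None
```

I tipped the tray by its blue bar to about 1.25 rad with the gate shut. All five caps slid into the hopper, and I lowered the tray back to its stop. I then gripped the gate handle, pulled it out and handed the job in while still holding it, at about 17.7 s of the 51 s allowed.

**Gate position:** the gate was 61.5 mm out at hand-in, steady over the last readings. The camera measurements put the mark at about 61.3–61.7 mm. In the last scene image the yellow pointer covers the red mark, with only a faint tint left on its inner side. A pull just before that went too far, to 63.2 mm, and I eased it back.

**Caps:** I placed five in the bin, three orange and two blue, and the hopper and tray looked empty. Two of the oranges appear as two patches 25 mm apart, seen through the clear wall. I counted them as two caps, which makes that the least certain part of the count.

**Checks that disagreed:**
- Readings of the pointer from the scene and wrist cameras differed by several millimetres. The gripper partly hid the pointer and mark late in the pull, so I relied on the earlier clear wrist view and on which side of the pointer the red showed.
- A finger touched the tray's end wall with about 12 N while I came down to the bar. I corrected it before gripping, and the caps had not moved.
- Wrist force read up to about 31 N while I held the gate and was about 14 N at the end.

I did not touch the other things on the bench.

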